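Settle the sample stage top on its cone, groove and flat seats

TASK

The stage top with the vial block has been wiped and stands on the bench: put it back on the processor's cross slide, red-dotted ball foot in the cone, the other two in the V-groove and on the flat. The slide is wherever the last user wound it, sideways and in height, so settle the feet home by feel, keeping the vials upright and never loading the seats beyond 25 N; once home, press it down with about 10 N to bed all three feet, then let go. Leave the beaker, bottle and screwdriver where they are.

Things in the scene. Friction and masses are not known exactly. Their poses are not given: they have to be found in the camera images.
- stagetop: Loose stage top, 0.37 to 0.55 kg. Origin midway on the plane of the ball bottoms, x along the vial row, z up. Grey plate 130 (x) x 105 (y) x 8, its underside 16 above the origin, top 24; aluminium vial block 72 (x) x 40 (y) from 24 to 72, three capped vials, fixed, to 86. Three steel balls of 16 diameter below. All mm; starts level on its balls on the bench (z = 0).
- block (a point): Grasp point of the stage top: on the vial block's axis, 54 mm above the stage top's origin plane (30 above the plate, 18 below the block's top). The block is 40 mm wide along y with flat sides; gripping across y keeps clear of the vials.
- cone_foot (a point): Centre of the ball foot (16 mm) that belongs in the cone, at (-45, 30, 8) mm in the stage top's frame; marked by a red disc on the plate above it.
- groove_foot (a point): Centre of the ball foot that belongs in the V-groove, at (45, 30, 8) mm in the stage top's frame; black disc above it.
- flat_foot (a point): Centre of the ball foot that belongs on the flat pad, at (0, -50, 8) mm in the stage top's frame; black disc above it.
- stand: Fixed stand of the ultrasonic processor, 240 x 380 mm black foot. Origin on the bench under the centre of the cross slide, z up, axes as the seated stage top's. Brass seats (heights at mid-travel): flat pad 30 dia, 64 mm up; 90-degree cone and V (along x), 30 wide at the mouth, 75.7 up. Column 215 and horn 310 mm off to -y, 530 tall. Seats rigid, friction 0.5 to 0.63: feet do not slide home by weight alone.
- cone_mark (a point): Fixed on the stand: where the centre of the cone foot lies when home with all slide screws at mid-travel, at (-45, 30, 72) mm in the stand's frame. The carriage with all three seats stands anywhere within 7 mm of this along the stand's x, 7 mm along y and 3 mm in height (level, not turned, does not yield). That shift is not measured: feel it. Home, all three feet are equally high.
- groove_mark (a point): The same mid-travel point for the groove foot, at (45, 30, 72) mm in the stand's frame.
- flat_mark (a point): The same mid-travel point for the flat foot, at (0, -50, 72) mm in the stand's frame.
- beaker: Bystander: empty glass beaker, 60 mm across, 70 mm high, origin at the centre of its base.
- bottle: Bystander: white plastic bottle with blue cap, 48 mm across, 110 mm high, origin at the centre of its base.
- driver: Bystander: screwdriver, 160 mm long, lying on the bench, handle towards its -x.
Not all that is in view belongs to the job. Of the things that look like the stagetop, the middle-sized one is meant.

How it is judged:
By the outcome, as a careful person would: the job done as asked, in the order asked, and still so for the second after the job is handed in, with the robot touching nothing.
It also fails if it takes over 61 s, if anything falls off the work surface, if the arm or the gripper's body presses on something with over 40 N, if the wrist force passes 120 N, or if a joint passes its speed limit or range.

ROBOT

A 6-joint arm with a two-finger parallel gripper is mounted at the origin on the work surface. World frame = base frame: x ahead of the robot, y to its left, z up, the work surface at z = 0. Lengths are in mm, angles in rad, forces in N, time in s.
With the tool pointing down it reaches from about 350 to 875 mm from the base axis. Payload 4.2 kg.
Tool frame: the origin (TCP) lies at the very end of the fingers, on their centre line; the grasp point (between the pads) lies 19 mm behind it; z points along the fingers, y is the line along which they close (so a half turn about z gives the same grasp; the last joint's range is limited). The gripper opens to 85 mm and grips with 20 to 120 N. Pads are 22 mm wide; open, the fingers measure 114 mm over their backs; the gripper's body (76 mm by 85 mm) begins 54 mm behind the grasp point. The pads swing forward as they close: fully open they stand 13 mm farther back than shut.
Start: joints at [1.58, 0.385, 0.008, 0, -1.194, -0.259], TCP at [154.475, 605.588, 193.212] pointing down, gripper open.
Joint ranges: [-3.14, 3.14], [-1.21, 2.06], [-1.07, 1.41], [-3.16, 2.05], [-2.99, -0.16], [-3.1, 3.1]. Speed limits (rad/s): [2.79, 2.79, 3.14, 3.14, 3.14, 3.14].

INTERFACE

Orientations are given as a unit quaternion [x, y, z, w].
In Python, from bench import arm gives the robot as it stands.
- The arm moves only by the tool servo_tool, never from a script. Its argument "rows" is a list that holds one entry, the list of rows, each a list of 7 numbers: the finger opening in mm, from 0 to 85.4, then the shift along the tool's x, y, z in mm, then the turn, a rotation vector about the tool's x, y, z in rad. A call has 1 to 10 rows; each row is the pose to reach, as a shift and turn from the pose commanded when the call began, along the tool's axes at that moment; what a row does not reach only later rows make up. A row lasts 1/8 s, in which the tool goes at most 62.5 mm and 10.7 degrees, less where a joint would pass 70% of its speed; a pose out of reach is approached as far as the arm can. A call with a gripper value outside its range is refused whole. The fingers move at their own pace and stop on an object; the grip force is fixed at half the most. Time passes only in rows, so rows that repeat a pose let the fingers close. It gives the time, the measured TCP pose, the force, the opening and the grip force at its end, in the units of the state.
- arm.read_state(): the state, without advancing time (a new reading comes with each control period).
- arm.get_image(name): name is "scene" or "top"; returns the picture (480x640x3 uint8, red, green, blue); there is no depth.
- arm.camera_params(name): a dict with "intrinsics" (3x3 intrinsics, pixels), "D" ([k1, k2, p1, p2, k3] as OpenCV has them; the pictures are not rectified), "R" (3x3) and "t" (3): a world point X has camera coordinates R X + t. Camera axes: x right, y down, z forward; pixel columns grow to the right and rows downward; lengths in mm; the calibration is good to about 2 mm. A picture is of the moment at which its call begins. camera_params takes no time and is no camera call.
- arm.job_done(): hands the job in; it is judged then, once.
The state is a dict: "clock": time; "joints": joint angles; "joint_vel": joint speeds; "joint_efforts": joint torques, N m; "position": TCP position; "ee_rot": TCP orientation; "contact_force": force on the tool from outside, world axes, zero at the start; "wrist_torque": the same for the moment, N m; "gripper_width": finger opening in mm; "grasp_force": force on a finger pad.
Only numpy, scipy, OpenCV 4.12 (cv2) and the standard library are available. Lean on these libraries where they do the work, as an engineer would, in place of code of your own. Each camera call takes 0.05 s, during which the arm holds its last target. There are 200 camera calls.

## Working session

There is one attempt and no reset: what is moved stays moved. The work goes in short steps, Python scripts to look and compute and a tool call to move; the robot and the scene stay as the last step left them, time stands still between calls to the robot, and variables do not carry over. Pictures are saved under pics/ and viewed, at most 10 in all, crops included, and the job is handed in when it is done.

Besides the shell and the picture viewer there is one more tool, called after ">>>" as name(argument=value, ...) on one line, values as JSON. servo_tool: Moves the arm, as the interface text tells. Its arguments: {"type":"object","properties":{"rows":{"type":"array"}},"required":["rows"]}

```bash
mkdir -p pics; ls
python3 - <<'E'
from bench import arm
import cv2
for n in("scene","top"):
    cv2.imwrite(f"pics/{n}0.png",arm.get_image(n)[:,:,::-1])
    p=arm.camera_params(n); print(n,p)
print(arm.read_state())
E
```

```text
pics
scene {'intrinsics': array([[569.76735983,   0.        , 313.76614841],
       [  0.        , 569.76735983, 240.0101119 ],
       [  0.        ,   0.        ,   1.        ]]), 'D': array([-0.08687141,  0.        ,  0.        ,  0.        ,  0.        ]), 'R': array([[ 0.60191478,  0.79851282,  0.00871016],
       [ 0.47004179, -0.34545523, -0.81223235],
       [-0.64556898,  0.4929888 , -0.58326901]]), 't': array([-505.06846071, -109.26799567, 1677.42418817])}
top {'intrinsics': array([[479.47588684,   0.        , 318.39611943],
       [  0.        , 479.47588684, 233.93618681],
       [  0.        ,   0.        ,   1.        ]]), 'D': array([-0.13270967,  0.        ,  0.        ,  0.        ,  0.        ]), 'R': array([[ 1.19063870e-04, -9.99794846e-01, -2.02546933e-02],
       [-9.98625739e-01,  9.42636118e-04, -5.23998542e-02],
       [ 5.24081969e-02,  2.02330970e-02, -9.98420754e-01]]), 't': array([ 263.12312003,  522.2913406 , 1100.38765823])}
{'clock': 0.1, 'joints': array([ 1.57959993e+00,  3.85462052e-01,  6.77170165e-03, -4.36372669e-04,
       -1.19400411e+00, -2.58604872e-01]), 'joint_vel': array([ 3.93083970e-04, -1.63469979e-03,  4.42088392e-03,  7.35917525e-04,
       -4.17830275e-04, -3.67100177e-05]), 'joint_efforts': array([-2.80811464e-04, -3.93318594e+01,  1.88928992e+01,  4.19794723e+00,
       -2.58653003e-03, -1.58785880e-06]), 'position': array([154.34334177, 605.02959191, 192.24507775]), 'ee_rot': array([ 9.92199555e-01, -1.24655930e-01, -7.44779178e-05,  9.67629366e-04]), 'contact_force': array([ 0.46070654, -0.68423954, -0.80005183]), 'wrist_torque': array([-0.03126564, -0.01523483,  0.00753947]), 'grasp_force': 0.0, 'gripper_width': 85.22926228505229}
```

View pics/scene0.png

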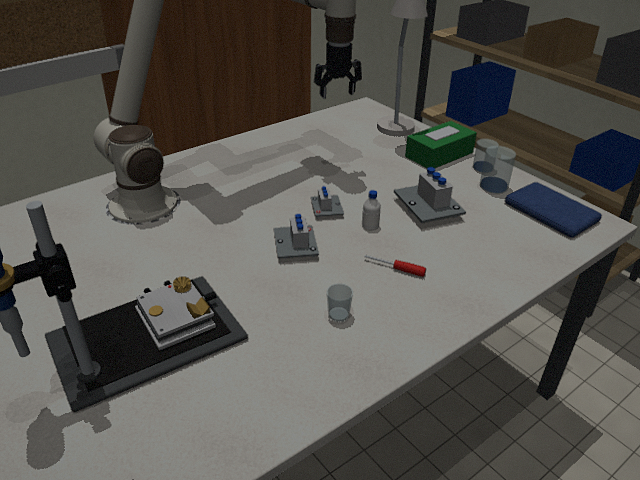

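View pics/top0.png

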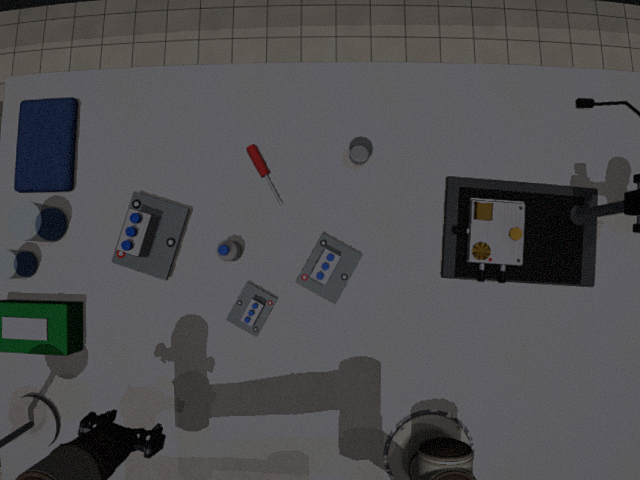

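The top view shows three look-alike stage tops: large at (152,235), middle at (329,267) and small at (253,308). The middle-sized one at (329,267) is meant, and its size still has to be checked against 130 x 105 mm. The stand is at (520,232), with the cone at (481,251), the V at (484,211) and the flat at (516,233). Its column lies to the right, so stand +y is roughly world +y.

```bash
cat > h.py <<'E'
import numpy as np, cv2
from bench import arm
def ray(n,uv):
    p=arm.camera_params(n); K=np.array(p["intrinsics"]);R=np.array(p["R"]);t=np.array(p["t"])
    q=cv2.undistortPoints(np.array(uv,float).reshape(-1,1,2),K,np.array(p["D"])).reshape(-1,2)
    d=np.c_[q,np.ones(len(q))]@R; return -R.T@t,d
def onz(n,uv,z):
    c,d=ray(n,uv); return c+d*((z-c[2])/d[:,2])[:,None]
def proj(n,X):
    p=arm.camera_params(n)
    return cv2.projectPoints(np.array(X,float).reshape(-1,1,3),cv2.Rodrigues(np.array(p["R"]))[0],np.array(p["t"]),np.array(p["intrinsics"]),np.array(p["D"]))[0].reshape(-1,2)
def blobs(mask,mina=4):
    n,l,s,c=cv2.connectedComponentsWithStats(mask.astype(np.uint8)); return [(int(s[i,4]),c[i].round(2).tolist(),s[i,:4].tolist()) for i in range(1,n) if s[i,4]>=mina]
E
python3 - <<'E'
from h import *
im=cv2.imread("pics/top0.png"); hsv=cv2.cvtColor(im,cv2.COLOR_BGR2HSV)
H,S,V=[hsv[:,:,i].astype(int) for i in range(3)]
red=((H<8)|(H>172))&(S>110)&(V>60)
print("red",blobs(red))
blue=(H>100)&(H<130)&(S>120)&(V>50)
print("blue",[b for b in blobs(blue,10) if b[0]<300])
br=(H>12)&(H<32)&(S>110)&(V>60)
print("brass",blobs(br,20))
plate=(S<60)&(V>70)&(V<125)
a=cv2.resize(im[215:315,280:380],(400,400),interpolation=cv2.INTER_CUBIC)
b=cv2.resize(im[180:280,440:540],(400,400),interpolation=cv2.INTER_CUBIC)
cv2.imwrite("pics/c1.png",cv2.convertScaleAbs(np.hstack([a,b]),alpha=1.7))
im=cv2.imread("pics/scene0.png")
a=cv2.resize(im[200:270,260:330],(400,400),interpolation=cv2.INTER_CUBIC)
b=cv2.resize(im[270:350,125:225],(400,320),interpolation=cv2.INTER_CUBIC);b=cv2.copyMakeBorder(b,0,80,0,0,0)
cv2.imwrite("pics/c2.png",cv2.convertScaleAbs(np.hstack([a,b]),alpha=1.7))
E
```

```text
red [(295, [256.81, 159.57], [247, 144, 21, 33]), (30, [120.03, 254.2], [116, 250, 9, 8]), (8, [489.88, 259.12], [489, 258, 3, 3]), (24, [304.21, 276.67], [301, 274, 7, 6]), (12, [269.67, 302.33], [268, 300, 5, 5])]
blue [(77, [134.16, 217.58], [130, 213, 10, 10]), (75, [129.93, 231.36], [126, 227, 9, 10]), (74, [125.54, 244.88], [121, 240, 10, 10]), (80, [222.88, 249.5], [218, 245, 10, 10]), (40, [329.92, 257.2], [327, 254, 7, 7]), (40, [324.8, 266.08], [322, 263, 7, 7]), (41, [319.83, 275.44], [317, 272, 7, 8]), (22, [254.55, 305.86], [252, 304, 6, 5]), (22, [250.77, 312.91], [249, 311, 5, 5]), (22, [246.86, 319.55], [245, 317, 5, 6])]
brass [(224, [483.87, 210.84], [477, 202, 15, 18]), (123, [515.39, 233.39], [510, 228, 12, 12]), (101, [480.74, 248.48], [472, 243, 18, 11])]
```

View pics/c1.png

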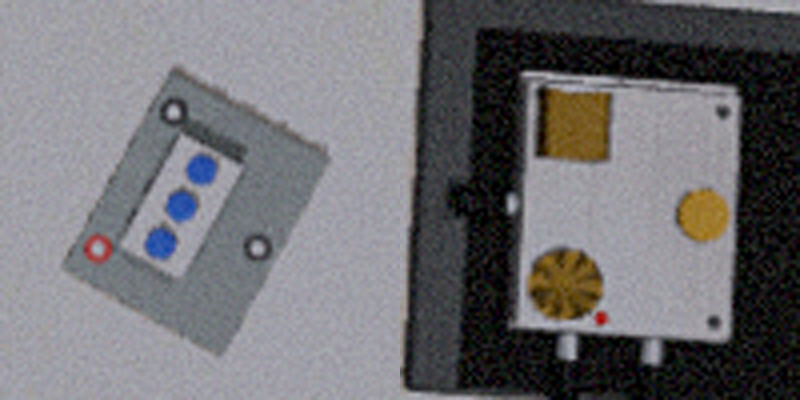

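View pics/c2.png

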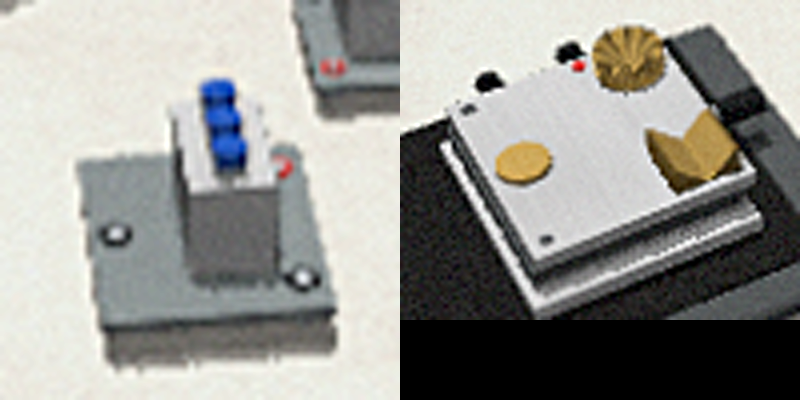

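The crop confirms the middle stage top: red ring at (304,277), black rings at (323,243) and (344,277), and three blue caps. The seats are also clear, with the cone at (481,251), the V at (483,211) and the flat at (516,234). In the scene view the cone is at about (182,284) and the flat at (156,311).

```bash
cat >> h.py <<'E'
def tri(u1,u2):
    c1,d1=ray("top",[u1]);c2,d2=ray("scene",[u2]);A=np.c_[d1[0],-d2[0]]
    s=np.linalg.lstsq(A,c2-c1,rcond=None)[0];p=c1+s[0]*d1[0];q=c2+s[1]*d2[0];return (p+q)/2,np.linalg.norm(p-q)
def fit(P,Q): # Q=R(yaw)P+t in 2D
    P=np.array(P,float);Q=np.array(Q,float);p=P-P.mean(0);q=Q-Q.mean(0)
    a=np.arctan2((p[:,0]*q[:,1]-p[:,1]*q[:,0]).sum(),(p*q).sum())
    R=np.array([[np.cos(a),-np.sin(a)],[np.sin(a),np.cos(a)]]);t=Q.mean(0)-R@P.mean(0)
    return a,t,(Q-(P@R.T+t)).round(1)
E
python3 - <<'E'
from h import *
F=[(-45,30),(45,30),(0,-50)]
D=onz("top",[(304.1,276.8),(323.3,242.5),(344.4,276.6)],24); print("discs",D.round(1))
a,t,r=fit(F,D[:,:2]);print("stagetop yaw",a,np.degrees(a),t,r.tolist())
V=onz("top",[(329.92,257.2),(324.8,266.08),(319.83,275.44)],86);print("caps",V.round(1))
S=np.vstack([onz("top",[(481.4,250.8),(483.4,211.1)],75.7),onz("top",[(515.5,233.5)],64)]);print("seats",S.round(1))
a,t,r=fit(F,S[:,:2]);print("seat yaw",np.degrees(a),t,r.tolist())
print("tri cone",tri((481.4,250.8),(182,284.3)),"flat",tri((515.5,233.5),(155.7,310.6)))
# scene rings
print("scene discs",onz("scene",[(260+117/400*70,200+235/400*70),(260+302/400*70,200+277/400*70),(260+285/400*70,200+168/400*70)],24).round(1))
print("scene seats",onz("scene",[(182,284.3)],75.7).round(1),onz("scene",[(155.7,310.6)],64).round(1))
# stand foot via dark mask rect on top view
im=cv2.imread("pics/top0.png");g=im.max(2);m=(g<75).astype(np.uint8);m[:,:430]=0;m[:170]=0;m[300:]=0
m=cv2.morphologyEx(m,cv2.MORPH_OPEN,np.ones((5,5)));cs=max(cv2.findContours(m,0,2)[0],key=cv2.contourArea)
q=cv2.boxPoints(cv2.minAreaRect(cs));print(q.tolist());print(onz("top",q,15).round(0).tolist())
s=arm.read_state();print(s["position"],s["ee_rot"])
E
```

```text
discs [[423.  295.7  24. ]
 [502.2 251.4  24. ]
 [423.5 202.8  24. ]]
stagetop yaw -0.5073517888180976 -29.069116227689626 [447.96312831 247.07849706] [[-0.2, 0.6], [0.3, -0.0], [-0.1, -0.5]]
caps [[468.  236.4  86. ]
 [448.7 247.5  86. ]
 [428.3 258.4  86. ]]
seats [[ 481.4 -100.5   75.7]
 [ 570.  -106.7   75.7]
 [ 520.5 -184.4   64. ]]
seat yaw -3.8566185283848418 [ 523.73554522 -133.83617009] [[0.6, 0.4], [-0.7, 0.3], [0.1, -0.7]]
tri cone (array([ 481.74103152, -103.5197618 ,   65.46142623]), np.float64(0.5333217406585135)) flat (array([ 520.74085222, -186.26671967,   59.22523782]), np.float64(0.08468095920921437))
scene discs [[427.8 201.   24. ]
 [503.6 249.7  24. ]
 [430.1 295.   24. ]]
scene seats [[ 493.8 -107.8   75.7]] [[ 526.  -187.8   64. ]]
[[441.0, 170.0], [639.0, 170.0], [639.0, 286.0], [441.0, 286.0]]
[[673.0, -27.0, 15.0], [681.0, -537.0, 15.0], [394.0, -525.0, 15.0], [401.0, -23.0, 15.0]]
[154.34334177 605.02959191 192.24507775] [ 9.92199555e-01 -1.24655930e-01 -7.44779178e-05  9.67629366e-04]
```

```bash
cat >> h.py <<'E'
from scipy.spatial.transform import Rotation as Ro
def to(pos,yaw_deg):
    s=arm.read_state();R=Ro.from_quat(s["ee_rot"]);
    y=np.radians(yaw_deg);T=Ro.from_matrix(np.array([[np.cos(y),np.sin(y),0],[np.sin(y),-np.cos(y),0],[0,0,-1]]))
    print("shift",R.inv().apply(np.array(pos)-s["position"]).round(1),"turn",(R.inv()*T).as_rotvec().round(4))
    ex=R.as_matrix()[:,0];print("t",round(s["clock"],2),"pos",s["position"].round(2),"yaw",np.degrees(np.arctan2(ex[1],ex[0])).round(2),"tilt",R.as_matrix()[:,2].round(4),"F",s["contact_force"].round(2),"M",s["wrist_torque"].round(2),"w",round(s["gripper_width"],1),round(s["grasp_force"],1),"j",s["joints"].round(2))
E
python3 -c "
from h import *
to((448.4,247.2,120),-29.07);to((448.4,247.2,120),150.93)"
```

```text
shift [373.4 273.8  72.8] turn [ 0.0019 -0.0003  0.2574]
t 0.1 pos [154.34 605.03 192.25] yaw -14.32 tilt [-4.0e-04 -1.9e-03 -1.0e+00] F [ 0.46 -0.68 -0.8 ] M [-0.03 -0.02  0.01] w 85.2 0.0 j [ 1.58  0.39  0.01 -0.   -1.19 -0.26]
shift [373.4 273.8  72.8] turn [ 5.0000e-04  2.8000e-03 -2.8842e+00]
t 0.1 pos [154.34 605.03 192.25] yaw -14.32 tilt [-4.0e-04 -1.9e-03 -1.0e+00] F [ 0.46 -0.68 -0.8 ] M [-0.03 -0.02  0.01] w 85.2 0.0 j [ 1.58  0.39  0.01 -0.   -1.19 -0.26]
```

>>> servo_tool(rows=[[[85,30,22,6,0,0,0.02],[85,80,58,16,0,0,0.055],[85,130,95,25,0,0,0.09],[85,180,132,35,0,0,0.125],[85,230,168,45,0,0,0.16],[85,280,205,55,0,0,0.195],[85,325,238,63,0,0,0.225],[85,358,262,70,0,0,0.247],[85,373.4,273.8,72.8,0.001,0,0.257],[85,373.4,273.8,72.8,0.001,0,0.257]]])

```text
clock: 1.35
position: [448.8, 246.6, 119.7]
ee_rot: [0.968, -0.252, -0.0, 0.0]
contact_force: [0.3, -0.2, 0.6]
gripper_width: 84.9
grasp_force: 0.0
```

```bash
python3 -c "
from h import *
to((448.3,247.3,33.5),-29.07)"
```

```text
shift [-0.7 -0.4 86.2] turn [ 0.0005  0.0007 -0.0022]
t 1.35 pos [448.81 246.59 119.75] yaw -29.2 tilt [-8.e-04 -1.e-04 -1.e+00] F [ 0.27 -0.23  0.57] M [-0.01  0.02 -0.  ] w 84.9 0.0 j [ 0.82  0.26 -0.37 -0.   -0.94  0.24]
```

>>> servo_tool(rows=[[[85,-0.7,-0.4,20,0,0,-0.002],[85,-0.7,-0.4,45,0,0,-0.002],[85,-0.7,-0.4,70,0,0,-0.002],[85,-0.7,-0.4,83,0,0,-0.002],[85,-0.7,-0.4,86,0,0,-0.002],[30,-0.7,-0.4,86,0,0,-0.002],[30,-0.7,-0.4,86,0,0,-0.002],[30,-0.7,-0.4,86,0,0,-0.002],[30,-0.7,-0.4,86,0,0,-0.002],[30,-0.7,-0.4,86,0,0,-0.002]]])

```text
clock: 2.6
position: [448.3, 248.8, 34.6]
ee_rot: [0.968, -0.25, 0.0, -0.001]
contact_force: [0.1, 0.0, -0.2]
gripper_width: 30.2
grasp_force: 0.0
```

```bash
python3 -c "
from h import *
to((448.3,247.3,33.5),-29.07)"
```

```text
shift [0.7 1.3 1.1] turn [-0.0012  0.      0.0025]
t 2.6 pos [448.27 248.77  34.56] yaw -28.92 tilt [ 6.0e-04  1.1e-03 -1.0e+00] F [ 0.08  0.03 -0.2 ] M [-0.07 -0.02 -0.  ] w 30.2 0.0 j [ 0.82  0.38 -0.47 -0.   -0.72  0.24]
```

Run:
```python
from h import *
s=arm.get_image("scene")[:,:,::-1]; t=arm.get_image("top")[:,:,::-1]
a=cv2.resize(s[150:270,250:370],(400,400),interpolation=cv2.INTER_CUBIC)
b=cv2.resize(t[205:325,270:390],(400,400),interpolation=cv2.INTER_CUBIC)
cv2.imwrite("pics/g1.png",cv2.convertScaleAbs(np.hstack([a,b]),alpha=1.6))
```

```text
(no output)
```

View pics/g1.png

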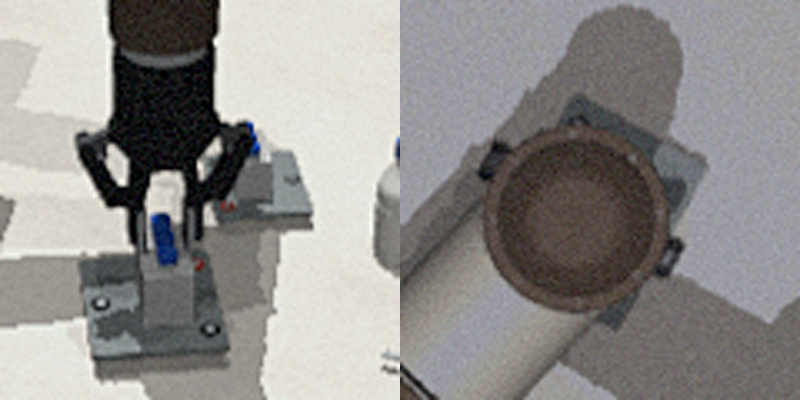

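Run:
```python
from h import *
p=np.array([448.3,248.8,0]);ey=np.array([np.cos(np.radians(-119)),np.sin(np.radians(-119)),0])
for z in(34.6,72,110):
  for s in(-20,20):
    X=p+s*ey+[0,0,z];u=proj("scene",[X])[0];v=proj("top",[X])[0]
    print(z,s,"scene crop",((u-[250,150])*400/120).round(),"top crop",((v-[270,205])*400/120+[400,0]).round())
```

```text
34.6 -20 scene crop [192. 282.] top crop [556. 189.]
34.6 20 scene crop [141. 286.] top crop [607. 217.]
72 -20 scene crop [192. 243.] top crop [554. 189.]
72 20 scene crop [140. 246.] top crop [607. 219.]
110 -20 scene crop [192. 201.] top crop [553. 190.]
110 20 scene crop [140. 205.] top crop [608. 220.]
```

Run:
```python
from h import *
s=arm.get_image("scene")[:,:,::-1]
a=cv2.resize(s[175:255,265:345],(600,600),interpolation=cv2.INTER_LANCZOS4)
cv2.imwrite("pics/g2.png",cv2.convertScaleAbs(a,alpha=2.2))
```

```text
(no output)
```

View pics/g2.png

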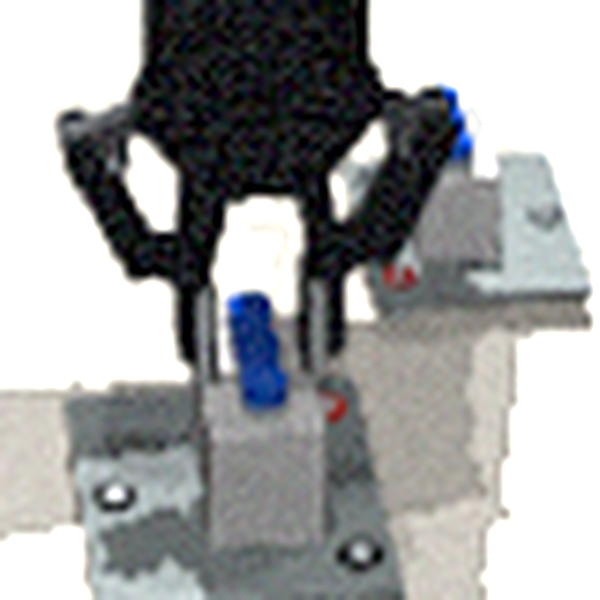

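The enlarged crop shows both finger tips ending at about (192,370), level with the top of the block, with a gap of about 30 mm and the block below them. That disagrees with the reported TCP height of 35 mm, so I'll check it against the first picture.

Run:
```python
from h import *
print("TCP0 scene",proj("scene",[[154.5,605.6,193.2]]),"top",proj("top",[[154.5,605.6,193.2]]))
ey=np.array([-0.247,-0.969,0])
for s in(-57,57): print(proj("scene",[np.array([154.5,605.6,206])+s*ey]).round(1),proj("top",[np.array([154.5,605.6,206])+s*ey]).round(1))
im=cv2.imread("pics/scene0.png");a=cv2.resize(im[30:110,300:380],(400,400),interpolation=cv2.INTER_CUBIC)
t=cv2.imread("pics/top0.png");b=cv2.resize(t[395:475,70:180],(400,291),interpolation=cv2.INTER_CUBIC);b=cv2.copyMakeBorder(b,0,109,0,0,0)
cv2.imwrite("pics/g3.png",cv2.convertScaleAbs(np.hstack([a,b]),alpha=2))
p=proj("scene",[[448.3,248.8,z] for z in(35,50,70,90)])
print(p.round(1))
to((448.3,248,35),-29.07)
```

```text
TCP0 scene [[337.30151947 110.48999125]] top [[146.31865786 412.07848438]]
[[354.  104.1]] [[117.6 405.8]]
[[320.5 109.2]] [[170.9 422.2]]
[[299.9 235.1]
 [299.9 230.4]
 [299.8 224. ]
 [299.8 217.5]]
shift [ 0.4  0.6 -0.6] turn [-0.001   0.0001  0.0025]
t 2.75 pos [448.21 248.73  34.41] yaw -28.92 tilt [ 4.e-04  9.e-04 -1.e+00] F [ 0.5  -0.45 -0.27] M [-0.04 -0.    0.04] w 30.0 0.0 j [ 0.82  0.38 -0.47 -0.   -0.72  0.24]
```

View pics/g3.png

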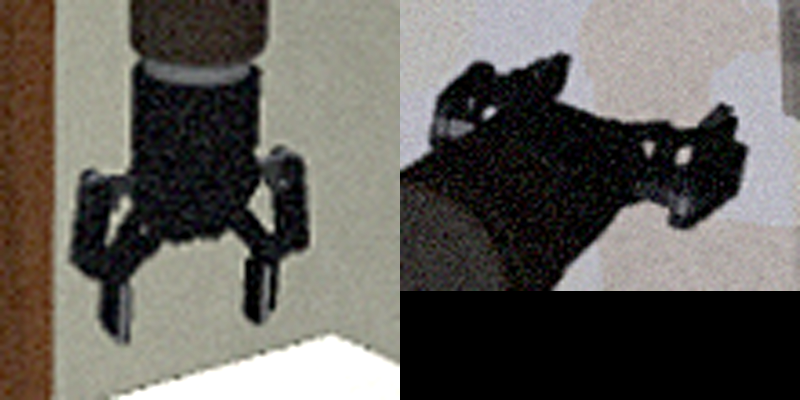

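The start picture shows the same thing. The tips appear about 35 mm higher than the stated TCP in both views, so the fingers really end about 37 mm above the reported point. I'll open, go down in guarded steps and grip again.

>>> servo_tool(rows=[[[85,0.5,0.8,-4,0,0,0],[85,0.5,0.8,-4,0,0,0],[85,0.5,0.8,-4,0,0,0],[85,0.5,0.8,-4,0,0,0],[85,0.5,0.8,-4,0,0,0],[85,0.5,0.8,6,0,0,0.0025],[85,0.5,0.8,16,0,0,0.0025],[85,0.5,0.8,25,0,0,0.0025],[85,0.5,0.8,30,0,0,0.0025],[85,0.5,0.8,30,0,0,0.0025]]])

```text
clock: 4.0
position: [448.1, 247.6, 3.8]
ee_rot: [0.968, -0.251, -0.0, 0.0]
contact_force: [-0.6, 0.2, -1.0]
gripper_width: 85.0
grasp_force: 0.0
```

Run:
```python
from h import *
to((448.3,247.6,0),-29.07)
s=arm.get_image("scene")[:,:,::-1]
a=cv2.resize(s[175:255,265:345],(600,600),interpolation=cv2.INTER_LANCZOS4)
cv2.imwrite("pics/g4.png",cv2.convertScaleAbs(a,alpha=2.2))
```

```text
shift [ 0.2 -0.1  3.8] turn [0.0002 0.0004 0.0001]
t 4.0 pos [448.07 247.59   3.85] yaw -29.07 tilt [-4.e-04  0.e+00 -1.e+00] F [-0.62  0.2  -0.97] M [ 0.03 -0.02 -0.01] w 85.0 0.0 j [ 0.82  0.42 -0.5  -0.   -0.65  0.24]
```

View pics/g4.png

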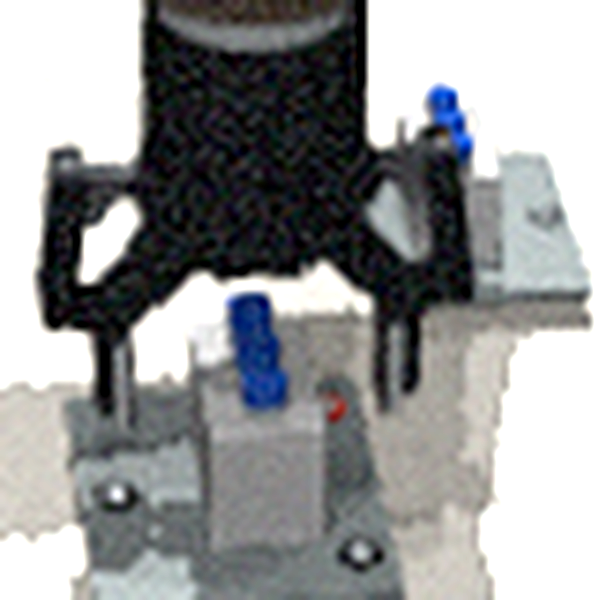

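Open tips are at about (115,415) and (395,405), roughly z 51, straddling the block with clear space above the plate. I'll go down 8 mm more and grip.

>>> servo_tool(rows=[[[85,0.2,-0.1,4,0,0,0],[85,0.2,-0.1,8,0,0,0],[85,0.2,-0.1,8,0,0,0],[30,0.2,-0.1,8,0,0,0],[30,0.2,-0.1,8,0,0,0],[30,0.2,-0.1,8,0,0,0],[30,0.2,-0.1,8,0,0,0],[30,0.2,-0.1,8,0,0,0]]])

```text
clock: 5.05
position: [448.7, 248.0, -3.3]
ee_rot: [0.968, -0.251, 0.0, -0.001]
contact_force: [-1.5, 0.0, 2.4]
gripper_width: 39.1
grasp_force: 60.6
```

```bash
python3 -c "
from h import *
to((448.3,247.6,120),-29.07)"
```

```text
shift [-1.000e-01  4.000e-01 -1.233e+02] turn [-0.0015 -0.0001  0.0005]
t 5.05 pos [448.69 248.02  -3.29] yaw -29.04 tilt [ 9.0e-04  1.2e-03 -1.0e+00] F [-1.47  0.02  2.41] M [0.02 0.23 0.09] w 39.1 60.6 j [ 0.82  0.43 -0.51 -0.   -0.63  0.24]
```

>>> servo_tool(rows=[[[30,0,0,-5,0,0,0],[30,0,0,-20,0,0,0],[30,0,0,-45,0,0,0],[30,0,0,-70,0,0,0],[30,0,0,-92,0,0,0],[30,0,0,-106,0,0,0],[30,0,0,-110,0,0,0],[30,0,0,-110,0,0,0],[30,0,0,-110,0,0,0]]])

```text
clock: 6.18
position: [447.8, 247.2, 105.4]
ee_rot: [0.968, -0.251, -0.001, 0.0]
contact_force: [0.0, 0.3, -4.1]
gripper_width: 39.4
grasp_force: 61.1
```

```bash
python3 -c "
from h import *
to((523.7,-133.8,107),-3.86)"
```

```text
shift [251.5 296.1  -1.5] turn [ 0.0008  0.0012 -0.4402]
t 6.17 pos [447.85 247.23 105.44] yaw -29.08 tilt [-1.4e-03 -5.0e-04 -1.0e+00] F [ 0.04  0.34 -4.13] M [ 0.02 -0.06  0.06] w 39.4 61.1 j [ 0.82  0.28 -0.39 -0.   -0.9   0.24]
```

>>> servo_tool(rows=[[[30,8,9,0,0,0,-0.014],[30,30,35,0,0,0,-0.052],[30,63,74,0,0,0,-0.11],[30,97,114,0,0,0,-0.17],[30,131,154,0,0,0,-0.229],[30,165,194,-1,0,0,-0.289],[30,198,233,-1,0,0,-0.347],[30,228,268,-1.5,0,0,-0.4],[30,246,289,-1.5,0,0,-0.431],[30,251.5,296,-1.5,0.001,0.001,-0.44]]])

```text
clock: 7.42
position: [523.8, -135.3, 106.8]
ee_rot: [0.999, -0.035, -0.0, -0.001]
contact_force: [0.2, 0.1, -4.9]
gripper_width: 39.3
grasp_force: 61.5
```

Run:
```python
from h import *
to((523.7,-133.8,107),-3.86)
s=arm.get_image("scene")[:,:,::-1];t=arm.get_image("top")[:,:,::-1]
a=cv2.resize(s[235:345,110:220],(400,400),interpolation=cv2.INTER_CUBIC)
b=cv2.resize(t[180:290,430:540],(400,400),interpolation=cv2.INTER_CUBIC)
cv2.imwrite("pics/h1.png",cv2.convertScaleAbs(np.hstack([a,b]),alpha=1.7))
to((523.7,-133.8,107),-3.86)
```

```text
shift [-0.2 -1.5 -0.1] turn [-0.0015  0.0001 -0.0022]
t 7.42 pos [ 523.81 -135.27  106.85] yaw -3.99 tilt [ 0.      0.0015 -1.    ] F [ 0.16  0.11 -4.94] M [0.03 0.02 0.02] w 39.3 61.5 j [ 0.05  0.32 -0.32 -0.   -0.93  1.46]
shift [-0.1 -0.3  0. ] turn [-0.0017 -0.0001 -0.0017]
t 7.53 pos [ 523.8  -134.11  107.01] yaw -3.96 tilt [ 2.0e-04  1.7e-03 -1.0e+00] F [ 0.13  0.73 -5.67] M [0.12 0.04 0.  ] w 39.2 61.5 j [ 0.05  0.32 -0.32 -0.   -0.93  1.45]
```

View pics/h1.png

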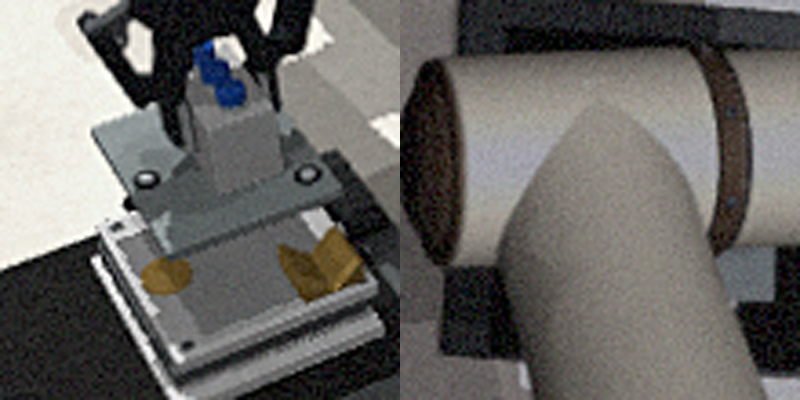

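The scene crop shows the stage top level above the seats, with its flat ring at (147,180) over the flat pad at (165,275) and its groove ring at (308,174) over the V at (320,268). I'll go down to just above the seats.

>>> servo_tool(rows=[[[30,0,0,8,-0.0015,0,-0.002],[30,0,0,20,-0.0015,0,-0.002],[30,0,0,30,-0.0015,0,-0.002],[30,0,0,36,-0.0015,0,-0.002],[30,0,0,38,-0.0015,0,-0.002],[30,0,0,38,-0.0015,0,-0.002],[30,0,0,38,-0.0015,0,-0.002]]])

```text
clock: 8.4
position: [524.9, -133.2, 70.0]
ee_rot: [0.999, -0.033, 0.001, -0.0]
contact_force: [0.2, -0.6, -3.4]
gripper_width: 39.4
grasp_force: 61.5
```

```bash
python3 -c "
from h import *
to((523.7,-133.8,66),-3.86)"
```

```text
shift [-1.2  0.7  4. ] turn [-0.0002 -0.0024  0.0021]
t 8.4 pos [ 524.9  -133.17   70.  ] yaw -3.74 tilt [ 0.0024  0.     -1.    ] F [ 0.18 -0.6  -3.36] M [ 0.01 -0.   -0.  ] w 39.4 61.5 j [ 0.05  0.37 -0.36  0.   -0.84  1.45]
```

>>> servo_tool(rows=[[[30,-0.6,0.3,1,0,-0.002,0.002],[30,-1.2,0.7,2,0,-0.002,0.002],[30,-1.2,0.7,3,0,-0.002,0.002],[30,-1.2,0.7,3,0,-0.002,0.002]]])

```text
clock: 8.9
position: [523.2, -133.8, 66.5]
ee_rot: [0.999, -0.034, -0.0, -0.0]
contact_force: [-0.1, -0.2, -4.3]
gripper_width: 39.2
grasp_force: 61.5
```

```bash
python3 -c "
from h import *
to((523.7,-133.8,66),-3.86)"
```

```text
shift [0.5 0.  0.5] turn [-0.0002  0.0008  0.    ]
t 8.9 pos [ 523.19 -133.75   66.48] yaw -3.86 tilt [-8.e-04  2.e-04 -1.e+00] F [-0.11 -0.18 -4.28] M [ 0.04 -0.02 -0.  ] w 39.2 61.5 j [ 0.05  0.37 -0.37 -0.   -0.83  1.45]
```

>>> servo_tool(rows=[[[30,0.5,0,0.5,0,0.0008,0],[30,0.5,0,1,0,0.0008,0],[30,0.5,0,1,0,0.0008,0]]])

```text
clock: 9.28
position: [523.8, -133.7, 65.5]
ee_rot: [0.999, -0.034, 0.0, -0.0]
contact_force: [0.3, 0.4, -4.7]
gripper_width: 39.6
grasp_force: 61.5
```

>>> servo_tool(rows=[[[30,0,0,0.5,0,0,0],[30,0,0,1,0,0,0],[30,0,0,1,0,0,0]]])

```text
clock: 9.65
position: [523.8, -133.8, 64.5]
ee_rot: [0.999, -0.034, 0.0, -0.0]
contact_force: [-0.7, -0.5, -4.7]
gripper_width: 39.1
grasp_force: 61.5
```

```bash
python3 -c "
from h import *
to((523.7,-133.8,64),-3.86)"
```

```text
shift [-0.1  0.   0.5] turn [-0.0002 -0.0002  0.0001]
t 9.65 pos [ 523.78 -133.76   64.55] yaw -3.86 tilt [ 2.e-04  2.e-04 -1.e+00] F [-0.71 -0.53 -4.68] M [ 0.04  0.04 -0.03] w 39.1 61.5 j [ 0.05  0.37 -0.37 -0.   -0.83  1.45]
```

>>> servo_tool(rows=[[[30,0,0,0.5,0,0,0],[30,0,0,1,0,0,0],[30,0,0,1,0,0,0]]])

```text
clock: 10.02
position: [523.8, -133.8, 63.5]
ee_rot: [0.999, -0.034, 0.0, -0.0]
contact_force: [-1.2, 0.2, -4.2]
gripper_width: 39.3
grasp_force: 61.5
```

>>> servo_tool(rows=[[[30,0,0,0.4,0,0,0],[30,0,0,0.8,0,0,0],[30,0,0,0.8,0,0,0]]])

```text
clock: 10.4
position: [523.8, -133.7, 62.7]
ee_rot: [0.999, -0.034, 0.0, -0.0]
contact_force: [-0.0, -0.1, -4.4]
gripper_width: 39.8
grasp_force: 61.5
```

>>> servo_tool(rows=[[[30,0,0,0.4,0,0,0],[30,0,0,0.8,0,0,0],[30,0,0,0.8,0,0,0]]])

```text
clock: 10.78
position: [523.8, -133.8, 61.9]
ee_rot: [0.999, -0.034, 0.0, -0.0]
contact_force: [-0.3, -0.2, -4.1]
gripper_width: 39.5
grasp_force: 61.4
```

>>> servo_tool(rows=[[[30,0,0,0.4,0,0,0],[30,0,0,0.8,0,0,0],[30,0,0,0.8,0,0,0]]])

```text
clock: 11.15
position: [524.0, -133.9, 61.4]
ee_rot: [0.999, -0.034, 0.0, -0.0]
contact_force: [-0.0, -0.2, -3.5]
gripper_width: 39.3
grasp_force: 61.6
```

>>> servo_tool(rows=[[[30,0,0,0.3,0,0,0],[30,0,0,0.5,0,0,0],[30,0,0,0.5,0,0,0]]])

```text
clock: 11.52
position: [524.1, -133.9, 61.1]
ee_rot: [0.999, -0.034, 0.001, 0.0]
contact_force: [-1.0, -1.0, -0.2]
gripper_width: 39.0
grasp_force: 61.9
```

```bash
python3 -c "
from h import *
to((523.7,-133.8,60),-3.86)"
```

```text
shift [-0.4 -0.1  1.1] turn [ 0.0001 -0.0011  0.0002]
t 11.53 pos [ 524.11 -133.95   61.1 ] yaw -3.85 tilt [ 1.1e-03 -1.0e-04 -1.0e+00] F [-0.97 -0.96 -0.17] M [-0.34  0.12 -0.02] w 39.0 61.9 j [ 0.05  0.38 -0.37  0.   -0.82  1.45]
```

>>> servo_tool(rows=[[[30,0,0,0.3,0,0,0],[30,0,0,0.5,0,0,0],[30,0,0,0.5,0,0,0]]])

```text
clock: 11.9
position: [524.2, -134.1, 60.8]
ee_rot: [0.999, -0.034, 0.001, 0.0]
contact_force: [-0.9, -1.4, 4.3]
gripper_width: 39.2
grasp_force: 62.4
```

```bash
python3 -c "
from h import *
to((523.7,-133.8,60),-3.86)"
```

```text
shift [-0.6 -0.2  0.8] turn [ 0.0002 -0.0014  0.0003]
t 11.9 pos [ 524.24 -134.05   60.8 ] yaw -3.84 tilt [ 1.4e-03 -3.0e-04 -1.0e+00] F [-0.89 -1.38  4.31] M [-0.58  0.34  0.06] w 39.2 62.4 j [ 0.05  0.38 -0.38  0.   -0.82  1.45]
```

Contact was felt near reading z 61.4, and it points to the flat foot and the cone foot with the stage slightly too far to +x and +y. I'll back off 1.2 mm and probe sideways.

>>> servo_tool(rows=[[[30,0,0,-0.6,0,0,0],[30,0,0,-1.2,0,0,0],[30,0,0,-1.2,0,0,0]]])

```text
clock: 12.28
position: [524.0, -133.9, 61.0]
ee_rot: [0.999, -0.034, 0.0, -0.0]
contact_force: [0.8, -4.8, -2.4]
gripper_width: 39.1
grasp_force: 61.6
```

>>> servo_tool(rows=[[[30,-0.8,0,0,0,0,0],[30,-1.5,0,0,0,0,0],[30,-1.5,0,0,0,0,0]]])

```text
clock: 12.65
position: [523.4, -133.5, 61.6]
ee_rot: [0.999, -0.033, 0.001, -0.0]
contact_force: [3.1, -4.1, -3.0]
gripper_width: 39.4
grasp_force: 61.6
```

>>> servo_tool(rows=[[[30,1,0,0,0,0,0],[30,2,0,0,0,0,0],[30,3,0,0,0,0,0],[30,3,0,0,0,0,0]]])

```text
clock: 13.15
position: [523.9, -133.8, 61.2]
ee_rot: [0.999, -0.034, -0.001, -0.0]
contact_force: [-2.0, -1.7, 1.2]
gripper_width: 39.3
grasp_force: 62.2
```

```bash
python3 -c "
from h import *
to((523.7,-133.8,62),-3.86)"
```

```text
shift [-0.2 -0.  -0.8] turn [-0.0002  0.0025 -0.0004]
t 13.15 pos [ 523.94 -133.82   61.15] yaw -3.88 tilt [-2.5e-03  4.0e-04 -1.0e+00] F [-1.95 -1.66  1.15] M [-0.61  0.59 -0.04] w 39.3 62.2 j [ 0.05  0.38 -0.37 -0.   -0.82  1.45]
```

The stage is in the cone: probing x gave +3.1 and -2.0 N, so x is about centred. Fy of about -4 N means it should go to -y, which is tool +y.

>>> servo_tool(rows=[[[30,-0.6,0.4,-0.3,0,0,0],[30,-1.2,0.8,-0.3,0,0,0],[30,-1.2,0.8,-0.3,0,0,0]]])

```text
clock: 13.52
position: [523.9, -134.2, 61.1]
ee_rot: [0.999, -0.034, -0.0, -0.0]
contact_force: [-0.3, 0.4, -4.4]
gripper_width: 39.2
grasp_force: 61.4
```

```bash
python3 -c "
from h import *
to((523.7,-133.8,62),-3.86)"
```

```text
shift [-0.2 -0.4 -0.9] turn [-0.0007  0.0002 -0.0001]
t 13.53 pos [ 523.89 -134.24   61.15] yaw -3.86 tilt [-2.e-04  7.e-04 -1.e+00] F [-0.3   0.36 -4.37] M [-0.04 -0.02  0.04] w 39.2 61.4 j [ 0.05  0.38 -0.37 -0.   -0.82  1.46]
```

>>> servo_tool(rows=[[[30,0,0.5,0,0,0,0],[30,0,1,0,0,0,0],[30,0,1,0,0,0,0]]])

```text
clock: 13.9
position: [523.9, -135.5, 61.5]
ee_rot: [0.999, -0.034, -0.0, -0.0]
contact_force: [-0.6, 0.3, -4.6]
gripper_width: 39.4
grasp_force: 61.4
```

```bash
python3 -c "
from h import *
to((523.7,-133.8,62),-3.86)"
```

```text
shift [-0.3 -1.7 -0.5] turn [-0.0003  0.     -0.    ]
t 13.9 pos [ 523.88 -135.55   61.52] yaw -3.86 tilt [ 0.e+00  3.e-04 -1.e+00] F [-0.6   0.29 -4.65] M [0.03 0.01 0.09] w 39.4 61.4 j [ 0.05  0.38 -0.37 -0.   -0.82  1.46]
```

>>> servo_tool(rows=[[[30,0,0.5,0,0,0,0],[30,0,1,0,0,0,0],[30,0,1,0,0,0,0]]])

```text
clock: 14.28
position: [524.0, -136.6, 61.7]
ee_rot: [0.999, -0.034, 0.0, -0.0]
contact_force: [0.4, 0.2, -5.1]
gripper_width: 39.3
grasp_force: 61.5
```

>>> servo_tool(rows=[[[30,0,0.5,0,0,0,0],[30,0,1,0,0,0,0],[30,0,1,0,0,0,0]]])

```text
clock: 14.65
position: [524.0, -137.2, 61.7]
ee_rot: [0.999, -0.034, 0.0, -0.0]
contact_force: [-0.5, 3.8, -3.9]
gripper_width: 39.3
grasp_force: 61.7
```

```bash
python3 -c "
from h import *
to((523.7,-133.8,62),-3.86)"
```

```text
shift [-0.5 -3.3 -0.3] turn [-0.0008 -0.0006 -0.0002]
t 14.65 pos [ 523.97 -137.17   61.74] yaw -3.87 tilt [ 6.e-04  8.e-04 -1.e+00] F [-0.55  3.84 -3.89] M [ 1.23  0.01 -0.12] w 39.3 61.7 j [ 0.04  0.38 -0.37 -0.   -0.82  1.46]
```

>>> servo_tool(rows=[[[30,0,-0.8,0,0,0,0],[30,0,-1.6,0,0,0,0],[30,0,-2.4,0,0,0,0],[30,0,-2.4,0,0,0,0]]])

```text
clock: 15.15
position: [523.9, -135.3, 61.6]
ee_rot: [0.999, -0.034, -0.0, 0.0]
contact_force: [-0.2, -0.3, -4.4]
gripper_width: 39.2
grasp_force: 61.6
```

>>> servo_tool(rows=[[[30,0.7,0,0,0,0,0],[30,1.4,0,0,0,0,0],[30,2,0,0,0,0,0],[30,2,0,0,0,0,0]]])

```text
clock: 15.65
position: [526.1, -135.3, 61.7]
ee_rot: [0.999, -0.034, 0.0, -0.0]
contact_force: [-0.5, -0.7, -4.9]
gripper_width: 39.1
grasp_force: 61.6
```

```bash
python3 -c "
from h import *
to((523.7,-135.25,62),-3.86)"
```

```text
shift [-2.4  0.1 -0.3] turn [-0.0002 -0.0003  0.0001]
t 15.65 pos [ 526.07 -135.33   61.66] yaw -3.86 tilt [ 3.e-04  2.e-04 -1.e+00] F [-0.54 -0.67 -4.93] M [-0.03  0.   -0.02] w 39.1 61.6 j [ 0.05  0.38 -0.37 -0.   -0.82  1.46]
```

>>> servo_tool(rows=[[[30,0.4,0,0,0,0,0],[30,0.8,0,0,0,0,0],[30,0.8,0,0,0,0,0]]])

```text
clock: 16.02
position: [526.4, -135.3, 61.6]
ee_rot: [0.999, -0.034, -0.0, -0.0]
contact_force: [-1.4, -0.4, -2.9]
gripper_width: 39.3
grasp_force: 61.6
```

>>> servo_tool(rows=[[[30,0.4,0,0,0,0,0],[30,0.6,0,0,0,0,0],[30,0.6,0,0,0,0,0]]])

```text
clock: 16.4
position: [526.6, -135.4, 61.5]
ee_rot: [0.999, -0.034, -0.001, -0.0]
contact_force: [-3.5, 0.1, -3.7]
gripper_width: 39.1
grasp_force: 61.7
```

>>> servo_tool(rows=[[[30,-1,0,0,0,0,0],[30,-2,0,0,0,0,0],[30,-3,0,0,0,0,0],[30,-4,0,0,0,0,0],[30,-4.4,0,0,0,0,0],[30,-4.4,0,0,0,0,0]]])

```text
clock: 17.15
position: [523.2, -135.1, 61.8]
ee_rot: [0.999, -0.034, 0.0, -0.0]
contact_force: [0.6, 0.2, -4.0]
gripper_width: 39.5
grasp_force: 61.5
```

>>> servo_tool(rows=[[[30,-0.4,0,0,0,0,0],[30,-0.6,0,0,0,0,0],[30,-0.6,0,0,0,0,0]]])

```text
clock: 17.52
position: [522.8, -135.1, 61.8]
ee_rot: [0.999, -0.034, 0.001, -0.0]
contact_force: [0.1, -0.9, -4.2]
gripper_width: 39.4
grasp_force: 61.6
```

```bash
python3 -c "
from h import *
to((524.5,-135.25,62),-3.86)"
```

```text
shift [ 1.7  0.1 -0.2] turn [-0.0002 -0.001   0.0001]
t 17.52 pos [ 522.76 -135.08   61.81] yaw -3.85 tilt [ 1.e-03  1.e-04 -1.e+00] F [ 0.14 -0.87 -4.22] M [ 0.02 -0.21 -0.04] w 39.4 61.6 j [ 0.05  0.38 -0.38 -0.   -0.82  1.46]
```

Walls felt: x from 522.8 to 526.2 and y from -137.0 to -133.5 at z about 61.7. That puts home at (524.5, -135.25) with a reading of about z 60.0.

>>> servo_tool(rows=[[[30,0.9,0.1,0,0,0,0],[30,1.8,0.1,0,0,0,0],[30,1.8,0.1,0.6,0,0,0],[30,1.8,0.1,1.2,0,0,0],[30,1.8,0.1,1.2,0,0,0]]])

```text
clock: 18.15
position: [524.2, -135.3, 60.5]
ee_rot: [0.999, -0.034, 0.0, -0.0]
contact_force: [0.5, -0.3, -4.7]
gripper_width: 39.6
grasp_force: 61.6
```

```bash
python3 -c "
from h import *
to((524.5,-135.25,60),-3.86)"
```

```text
shift [ 0.3 -0.   0.5] turn [-0.0002 -0.0003  0.0001]
t 18.15 pos [ 524.24 -135.28   60.49] yaw -3.86 tilt [ 4.e-04  2.e-04 -1.e+00] F [ 0.49 -0.27 -4.67] M [ 0.05 -0.    0.03] w 39.6 61.6 j [ 0.05  0.38 -0.37 -0.   -0.82  1.46]
```

Still free at z 60.5, well below the earlier contact height. I'll go on in small steps.

>>> servo_tool(rows=[[[30,0.2,0,0.2,0,0,0],[30,0.3,0,0.5,0,0,0],[30,0.3,0,0.5,0,0,0]]])

```text
clock: 18.52
position: [524.5, -135.3, 60.2]
ee_rot: [0.999, -0.034, 0.0, -0.0]
contact_force: [0.2, 1.3, -2.3]
gripper_width: 39.0
grasp_force: 61.8
```

```bash
python3 -c "
from h import *
to((524.5,-135.25,60),-3.86)"
```

```text
shift [-0.  -0.1  0.2] turn [-0.0002 -0.0004  0.    ]
t 18.52 pos [ 524.53 -135.31   60.18] yaw -3.86 tilt [ 4.e-04  2.e-04 -1.e+00] F [ 0.17  1.25 -2.33] M [ 0.22  0.14 -0.07] w 39.0 61.8 j [ 0.05  0.38 -0.37 -0.   -0.82  1.46]
```

>>> servo_tool(rows=[[[30,0,0,0.2,0,0,0],[30,0,0,0.5,0,0,0],[30,0,0,0.5,0,0,0]]])

```text
clock: 18.9
position: [524.6, -135.3, 60.0]
ee_rot: [0.999, -0.034, 0.0, -0.0]
contact_force: [-1.6, 1.0, 1.3]
gripper_width: 39.6
grasp_force: 62.3
```

```bash
python3 -c "
from h import *
to((524.5,-135.25,60),-3.86)"
```

```text
shift [-0.1 -0.1 -0. ] turn [-0.0001 -0.0007  0.0002]
t 18.9 pos [ 524.64 -135.34   59.97] yaw -3.85 tilt [ 7.e-04  1.e-04 -1.e+00] F [-1.62  0.97  1.3 ] M [ 0.48  0.56 -0.06] w 39.6 62.3 j [ 0.05  0.38 -0.37 -0.   -0.81  1.46]
```

>>> servo_tool(rows=[[[30,-0.2,-0.15,0,0,0,0],[30,-0.2,-0.15,0.3,0,0,0],[30,-0.2,-0.15,0.3,0,0,0]]])

```text
clock: 19.27
position: [524.7, -135.3, 59.9]
ee_rot: [0.999, -0.034, 0.001, 0.0]
contact_force: [-1.3, 0.8, 5.3]
gripper_width: 39.7
grasp_force: 62.8
```

```bash
python3 -c "
from h import *
to((524.5,-135.25,60),-3.86)"
```

```text
shift [-0.2 -0.1 -0.1] turn [ 0.0001 -0.0012  0.0003]
t 19.27 pos [ 524.7  -135.32   59.87] yaw -3.84 tilt [ 1.2e-03 -2.0e-04 -1.0e+00] F [-1.28  0.83  5.33] M [ 0.44  0.74 -0.06] w 39.7 62.8 j [ 0.05  0.38 -0.37  0.   -0.81  1.46]
```

Load is carried almost entirely by the cone foot (moment arm about (-50, 26) mm). I'll tip slightly toward the groove and flat feet and read the moments.

>>> servo_tool(rows=[[[30,-0.2,-0.1,-0.1,0.001,-0.002,0],[30,-0.2,-0.1,-0.1,0.002,-0.004,0],[30,-0.2,-0.1,-0.1,0.002,-0.004,0]]])

```text
clock: 19.65
position: [524.5, -135.3, 59.8]
ee_rot: [0.999, -0.034, -0.001, -0.001]
contact_force: [-2.0, -0.1, 5.7]
gripper_width: 39.5
grasp_force: 62.8
```

```bash
python3 -c "
from h import *
to((524.5,-135.25,60),-3.86)"
```

```text
shift [-0.  -0.  -0.2] turn [-0.0019  0.0028  0.0002]
t 19.65 pos [ 524.54 -135.27   59.82] yaw -3.85 tilt [-0.0027  0.0021 -1.    ] F [-2.01 -0.12  5.71] M [ 0.08  0.59 -0.13] w 39.5 62.8 j [ 0.05  0.38 -0.37 -0.   -0.82  1.46]
```

>>> servo_tool(rows=[[[30,-0.1,0,-0.6,0,0,0],[30,-0.4,0,-0.6,-0.0019,0.0022,0],[30,-0.4,0,-0.6,-0.0019,0.0022,0]]])

```text
clock: 20.02
position: [524.5, -135.2, 59.9]
ee_rot: [0.999, -0.034, 0.0, -0.0]
contact_force: [0.7, -1.6, 1.9]
gripper_width: 39.4
grasp_force: 62.4
```

```bash
cat >> h.py <<'E'
def load(w=4.6):
    s=arm.read_state();F=np.array(s["contact_force"])+[0,0,w];M=s["wrist_torque"];h=.295
    y=-np.radians(3.86);p=np.array([(-h*F[0]-M[1])/F[2],(M[0]-h*F[1])/F[2]])*1000
    to((524.4,-135.25,60),-3.86);print("support",F.round(1),"at stage xy",(np.array([[np.cos(y),np.sin(y)],[-np.sin(y),np.cos(y)]])@p).round(0))
E
python3 -c "
from h import *
load()"
```

```text
shift [-0.1  0.1 -0.1] turn [-0.0001 -0.0001  0.0001]
t 20.02 pos [ 524.47 -135.19   59.94] yaw -3.85 tilt [ 1.e-04  1.e-04 -1.e+00] F [ 0.69 -1.64  1.86] M [-0.45 -0.3  -0.15] w 39.4 62.4 j [ 0.05  0.38 -0.37 -0.   -0.82  1.46]
support [ 0.7 -1.6  6.5] at stage xy [14.  6.]
```

>>> servo_tool(rows=[[[30,0,0,0.3,0,0,0],[30,0,0,0.6,0,0,0],[30,0,0,0.6,0,0,0]]])

```text
clock: 20.4
position: [524.5, -135.2, 59.9]
ee_rot: [0.999, -0.033, 0.0, -0.0]
contact_force: [0.8, -2.2, 5.4]
gripper_width: 39.6
grasp_force: 62.8
```

```bash
python3 -c "
from h import *
load()"
```

```text
shift [-0.1  0.1 -0.1] turn [-0.0001 -0.0002  0.0004]
t 20.4 pos [ 524.51 -135.17   59.88] yaw -3.84 tilt [ 2.e-04  0.e+00 -1.e+00] F [ 0.84 -2.21  5.39] M [-0.43 -0.27 -0.17] w 39.6 62.8 j [ 0.05  0.38 -0.37 -0.   -0.82  1.46]
support [ 0.8 -2.2 10. ] at stage xy [ 1. 23.]
```

>>> servo_tool(rows=[[[30,0.1,0.2,-0.4,0,0,0.003],[30,0.1,0.3,-0.4,0,0,0.003],[30,0.1,0.3,-0.4,0,0,0.003]]])

```text
clock: 20.78
position: [524.4, -135.2, 59.9]
ee_rot: [0.999, -0.035, -0.0, -0.0]
contact_force: [2.1, -1.2, 3.9]
gripper_width: 39.9
grasp_force: 62.4
```

```bash
python3 -c "
from h import *
load()"
```

```text
shift [ 0.   0.  -0.1] turn [-0.0004  0.0003 -0.0026]
t 20.77 pos [ 524.39 -135.21   59.89] yaw -4.01 tilt [-3.e-04  4.e-04 -1.e+00] F [ 2.05 -1.2   3.94] M [-0.19 -0.57 -0.04] w 39.9 62.4 j [ 0.05  0.38 -0.37 -0.   -0.82  1.45]
support [ 2.1 -1.2  8.5] at stage xy [-5. 19.]
```

>>> servo_tool(rows=[[[30,0,0,0.2,0,0,0],[30,0,0,0.4,0,0,0],[30,0,0,0.4,0,0,0]]])

```text
clock: 21.15
position: [524.4, -135.2, 59.8]
ee_rot: [0.999, -0.035, -0.0, -0.0]
contact_force: [1.4, -1.3, 5.8]
gripper_width: 39.2
grasp_force: 62.9
```

```bash
python3 -c "
from h import *
load()"
```

```text
shift [-0.   0.  -0.2] turn [-0.0003  0.0002 -0.0026]
t 21.15 pos [ 524.41 -135.23   59.82] yaw -4.01 tilt [-2.e-04  3.e-04 -1.e+00] F [ 1.4  -1.28  5.84] M [ 0.06 -0.43  0.  ] w 39.2 62.9 j [ 0.05  0.38 -0.37 -0.   -0.82  1.45]
support [ 1.4 -1.3 10.4] at stage xy [-1. 42.]
```

```bash
cat >> h.py <<'E'
def avg(n=8,w=4.6):
    L=[]
    for i in range(n):
        arm.get_image("top");s=arm.read_state();L.append(np.r_[s["contact_force"],s["wrist_torque"],s["position"]])
    m=np.mean(L,0);F=m[:3]+[0,0,w];M=m[3:6];h=.295
    p=np.array([(-h*F[0]-M[1])/F[2],(M[0]-h*F[1])/F[2]])*1000
    print("avg F",F.round(2),"M",M.round(3),"sd",np.std(L,0).round(2)[:6],"pos",m[6:].round(2),"load at",p.round(0));to((524.4,-135.25,60),-3.86)
E
python3 -c "
from h import *
avg()"
```

```text
avg F [ 1.7  -0.28 10.52] M [ 0.006 -0.468 -0.034] sd [0.41 0.65 0.43 0.02 0.02 0.02] pos [ 524.39 -135.22   59.81] load at [-3.  8.]
shift [ 0.   0.  -0.2] turn [-0.0003  0.0002 -0.0026]
t 21.55 pos [ 524.4  -135.23   59.82] yaw -4.01 tilt [-2.e-04  3.e-04 -1.e+00] F [ 1.34 -0.05  5.29] M [-0.01 -0.47 -0.  ] w 39.1 62.9 j [ 0.05  0.38 -0.37 -0.   -0.82  1.45]
```

Averaged load is balanced at (-3, 8) mm and level, so all three feet are bearing. A small +x trim relieves the 1.7 N, then I'll press to about 10 N.

>>> servo_tool(rows=[[[30,0,0,-0.5,0,0,0],[30,0.2,0,-0.5,0,0,0],[30,0.2,0,0,0,0,0],[30,0.2,0,0.2,0,0,0],[30,0.2,0,0.2,0,0,0]]])

```text
clock: 22.18
position: [524.4, -135.3, 59.8]
ee_rot: [0.999, -0.035, -0.0, -0.0]
contact_force: [1.6, -0.5, 7.4]
gripper_width: 39.1
grasp_force: 63.1
```

```bash
python3 -c "
from h import *
avg()"
```

```text
avg F [ 1.39  0.06 11.53] M [ 0.217 -0.414 -0.018] sd [0.44 0.43 0.45 0.01 0.02 0.02] pos [ 524.39 -135.25   59.78] load at [ 0. 17.]
shift [-0.   0.  -0.2] turn [-0.0003  0.0006 -0.0026]
t 22.57 pos [ 524.41 -135.23   59.78] yaw -4.01 tilt [-6.e-04  3.e-04 -1.e+00] F [ 1.58 -0.21  7.23] M [ 0.21 -0.4  -0.05] w 39.5 63.1 j [ 0.05  0.38 -0.37 -0.   -0.82  1.45]
```

>>> servo_tool(rows=[[[30,0.1,0,0.15,0.001,0,0],[30,0.1,0,0.3,0.001,0,0],[30,0.1,0,0.3,0.001,0,0]]])

```text
clock: 22.95
position: [524.4, -135.3, 59.7]
ee_rot: [0.999, -0.035, -0.0, -0.001]
contact_force: [0.5, -0.2, 9.4]
gripper_width: 39.2
grasp_force: 63.1
```

```bash
python3 -c "
from h import *
avg(5)"
```

```text
avg F [ 0.71  0.42 13.41] M [ 0.287 -0.216 -0.019] sd [0.38 0.25 0.56 0.02 0.04 0.01] pos [ 524.41 -135.27   59.74] load at [ 0. 12.]
shift [-0.  -0.  -0.3] turn [-0.0012  0.0007 -0.0025]
t 23.2 pos [ 524.42 -135.26   59.74] yaw -4.01 tilt [-6.0e-04  1.2e-03 -1.0e+00] F [1.02 0.32 8.33] M [ 0.27 -0.17  0.01] w 39.4 63.1 j [ 0.05  0.38 -0.37 -0.   -0.82  1.46]
```

>>> servo_tool(rows=[[[30,0.05,0,0.15,0,0,0],[30,0.05,0,0.15,0,0,0],[30,0.05,0,0.15,0,0,0],[30,0.05,0,0.15,0,0,0]]])

```text
clock: 23.7
position: [524.4, -135.3, 59.7]
ee_rot: [0.999, -0.035, -0.0, -0.001]
contact_force: [0.5, 0.3, 9.6]
gripper_width: 39.0
grasp_force: 63.2
```

```bash
python3 -c "
from h import *
avg(8)"
```

```text
avg F [ 0.42  0.87 14.51] M [ 0.356 -0.111 -0.033] sd [0.51 0.38 0.59 0.03 0.03 0.03] pos [ 524.43 -135.26   59.72] load at [-1.  7.]
shift [-0.  -0.  -0.3] turn [-0.0012  0.0008 -0.0026]
t 24.1 pos [ 524.44 -135.26   59.73] yaw -4.01 tilt [-7.0e-04  1.2e-03 -1.0e+00] F [0.74 0.22 9.08] M [ 0.33 -0.13 -0.01] w 39.3 63.2 j [ 0.05  0.38 -0.37 -0.   -0.82  1.46]
```

The press is 9.9 N, centred at (-1, 7) mm with almost no side load. I'll ease off, open and retreat straight up.

>>> servo_tool(rows=[[[30,0,0,-0.4,0,0,0],[30,0,0,-0.8,0,0,0],[30,0,0,-0.8,0,0,0],[85,0,0,-0.8,0,0,0],[85,0,0,-0.8,0,0,0],[85,0,0,-0.8,0,0,0],[85,0,0,-0.8,0,0,0],[85,0,0,-0.8,0,0,0]]])

```text
clock: 25.1
position: [524.0, -135.3, 59.3]
ee_rot: [0.999, -0.035, -0.001, -0.001]
contact_force: [0.1, 0.1, -0.3]
gripper_width: 84.8
grasp_force: 0.0
```

>>> servo_tool(rows=[[[85,0,0,-5,0,0,0],[85,0,0,-20,0,0,0],[85,0,0,-45,0,0,0],[85,0,0,-75,0,0,0],[85,0,0,-105,0,0,0],[85,0,0,-130,0,0,0],[85,0,0,-130,0,0,0]]])

```text
clock: 25.98
position: [526.0, -135.7, 192.9]
ee_rot: [0.999, -0.035, 0.003, -0.001]
contact_force: [-0.3, -0.4, -0.5]
gripper_width: 85.2
grasp_force: 0.0
```

Run:
```python
from h import *
to((524.4,-135.25,190),-3.86)
s=arm.get_image("scene")[:,:,::-1]
a=cv2.resize(s[250:340,115:215],(600,540),interpolation=cv2.INTER_CUBIC)
cv2.imwrite("pics/i1.png",cv2.convertScaleAbs(a,alpha=1.9))
print(s.shape)
```

```text
shift [-1.6 -0.3  2.9] turn [-0.0015 -0.0053 -0.0027]
t 25.98 pos [ 525.97 -135.67  192.87] yaw -4.01 tilt [ 0.0054  0.0011 -1.    ] F [-0.33 -0.41 -0.48] M [-0.04 -0.01 -0.02] w 85.2 0.0 j [ 0.05  0.24 -0.2  -0.   -1.12  1.46]
(480, 640, 3)
```

View pics/i1.png

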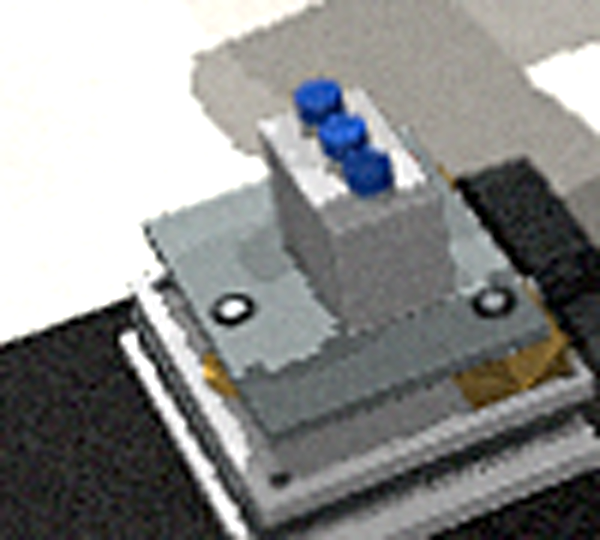

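The last picture shows the stage top level on the seats, with the flat ring at (233,308), the groove ring at (493,302), vials upright and the gripper clear. I'll hand it in.

```bash
python3 -c "
from bench import arm
print(arm.job_done())"
```

```text
the job is handed in; nothing more can be done
None
```

I put the stage top on the cross slide by feel: pressed at 9.9 N, the load was centred and nearly level (all three feet bearing), and the highest seat load I read was about 14.5 N. I then released it and handed the job in at about 26 s, without touching the beaker, bottle or screwdriver.

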